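# Store the finished tubes, then unbolt the sample cage and hold its gate ajar

## Robot

A 7-joint arm with a two-finger parallel gripper is mounted at the origin on the work surface. World frame = base frame: x ahead of the robot, y to its left, z up, the work surface at z = 0. Lengths are in mm, angles in rad, forces in N, time in s.
With the tool pointing down it reaches from about 400 to 875 mm from the base axis. Payload 4.4 kg.
Tool frame: the origin (TCP) lies on the centre line of the jaws, within the pads' length; the fingertips stand 25 mm ahead of it and the grasp point (between the pads) lies 6 mm ahead of it; x points along the fingers, y is the direction in which the jaws open and shut, and the axes are right-handed (so a half turn about x gives the same grasp; the last joint's range is limited). The gripper opens to 85 mm and grips with 20 to 120 N. Pads are 22 mm wide; open, the fingers measure 114 mm over their backs; the gripper's body (76 mm by 85 mm) begins 54 mm behind the grasp point. The pads swing forward as they close: fully open they stand 13 mm farther back than shut.
Start: joints at [1.215, 0.628, 0.038, 1.517, -0.027, 0.996, -0.02], TCP at [185.771, -622.902, 256.313] pointing down, gripper open.
Joint ranges: [-3.06, 3.06], [-0.37, 2.12], [-1.25, 1.32], [0.18, 2.47], [-1.1, 4.24], [0.23, 1.98], [-2.94, 2.94]. Speed limits (rad/s): [2.57, 2.57, 3.14, 3.14, 3.14, 3.14, 3.14].

## Interface

Orientations are given as [roll, pitch, yaw] about the fixed x, y, z axes, in that order (R = Rz(yaw) Ry(pitch) Rx(roll)).
In Python, from cell import * gives the robot as it stands. The module is installed in compiled form; this text tells all that it offers.
- The arm moves only by the tool jog_arm, never from a script. Its argument "series" is a list of rows, each a list of 3 entries, a list of its own where there are three numbers: the turn, a rotation vector about the tool's x, y, z in degrees, then the shift along the tool's x, y, z in mm, then the gripper's target within -1 to 1 (shut at 1, half-way at 0, fully open at -1). In form: [[[rx, ry, rz], [dx, dy, dz], hand], ...]. A call has 1 to 8 rows; each row shifts and turns the commanded pose from where the row before left it, along the tool's axes as they then stand; what a row does not reach is not made up. A row lasts 1/8 s, in which the tool goes at most 62.5 mm and 10.7 degrees, less where a joint would pass 70% of its speed; a pose out of reach is approached as far as the arm can. A call is refused whole if a number of a shift passes 62.5 or a number of a turn 10.7, either way. A call with a gripper value outside its range is refused whole. The fingers move at their own pace and stop on an object; the grip force is fixed at half the most. Time passes only in rows, so rows that do not move let the fingers close. It gives the time, the measured TCP pose, the force and the opening at its end, in the units of the state.
- read_state(): the state, without advancing time (a new reading comes with each control period).
- get_image(name): name is "side" or "top"; returns a dict with "img" (384x512x3 uint8, red, green, blue), "range_z" (384x512 float32, mm along the optical axis (not along the pixel's ray), 0 where there is no reading), "fovy" (degrees; the focal length in pixels is half the picture's height over the tangent of half this angle, whatever the lens; pixels are square), "cx", "cy" (the principal point, pixels), "k1" (the pictures are not rectified: a ray, as slopes to the right and down, at radius r is drawn at 1 + k1 r^2 times it, then the intrinsics apply), "cam_to_world" (4x4, takes a point from camera to world coordinates). Camera axes: x right, y up, looking along -z (the intrinsics and any distortion apply to the point x, -y, -z); pixel columns grow to the right and rows downward; lengths in mm; the calibration is good to about 2 mm. A picture is of the moment at which its call begins.
- finish_job(): hands the job in, once; it reports no verdict.
The state is a dict: "clock": time; "qpos": joint angles; "qd": joint speeds; "tau": joint torques, N m; "eef_pos": TCP position; "tool_rot": TCP orientation; "force": force on the tool from outside, world axes, zero at the start; "torque": the same for the moment, N m; "width": finger opening in mm.
Only numpy, scipy, OpenCV 4.12 (cv2) and the standard library are available. Lean on these libraries where they do the work, as an engineer would, in place of code of your own. Each camera call takes 0.05 s, during which the arm holds its last target. There are 200 camera calls.

## Task

The two yellow-capped tubes in the grey analyser rack are finished: drop them one by one, fully home and upright, into the two empty holes of the white storage rack, leaving the blue-capped tube and everything else on the bench where it is. Then take the red handle of the cage's barrel bolt: the bolt sags and its collar catches behind the bent-up lip of the keeper, so lift the bolt while you draw it all the way clear, without wrenching it against the keeper. Finally pull the self-closing gate about 8 cm ajar at its bolt-side edge and finish holding it there, still in your grip, so that I can slide the rack in.

Things in the scene. Friction and masses are not known exactly. Their poses are not given: they have to be found in the camera images.
- tube_a_mid (a point): Finished sample tube with a YELLOW cap, loose, upright in one of the four holes of the grey rack (which hole varies). Tube 16 mm dia with a slightly tapered foot, 100 mm tall overall; the topmost 20 mm is the cap, 19 mm dia: take it there from above (the point to grip is 40 mm above this point). About 20 g. Site: on the axis, half-way up (50 mm above the foot), z axis up the tube. In any rack the foot stands 10 mm above the bench, so this point is then at z = 0.060.
- tube_b_mid (a point): The other finished tube with a YELLOW cap, exactly like tube_a.
- tube_wait_mid (a point): Tube with a BLUE cap, same size, also in the grey rack: still waiting, to be left alone. Site half-way up.
- stored_a_mid (a point): Tube with a RED cap already stored in the white rack (hole 0), same size; stays. Site half-way up.
- stored_b_mid (a point): Tube with a RED cap already stored in the white rack (hole 3), same size; stays. Site half-way up.
- store_rack: White storage rack, fast on the bench: block 130 x 36 x 60 mm (length along its x, width along its y) with one row of four blind holes along its x axis, 30 mm apart, 18.5 mm dia, 50 mm deep with a small chamfer. Origin at the centre of its underside. Take tubes with the fingers on either side of the row (closing along the rack's y): neighbouring tubes stand 30 mm away along its x.
- store_rack_hole1 (a point): Mouth centre (top face, z = 0.060) of the second hole of the white rack: empty, to be filled.
- store_rack_hole2 (a point): Mouth centre (top face, z = 0.060) of the third hole of the white rack: empty, to be filled.
- line_rack: Grey analyser rack, fast on the bench, same size and holes as the white one; holds the two yellow and the one blue tube; one hole is empty. Origin at the centre of its underside.
- cage: Sample cage of grey tube and steel wire, fast on the bench: 240 deep (its x) x 342 wide (its y) x 170 mm high. Origin at the centre of its underside. Its front looks along its own -x, towards the robot; the gate fills the front and is hinged at the +y end; the brass keeper sits at the -y end of the front.
- gate (a joint): Gate hinge, rad. 0 = shut; grows as the free edge swings out towards the robot (cage's -x), up to 1.2. It turns clockwise seen from above. A spring in the hinge always pulls it shut: 0.8 N m/rad, 0.24 N m at shut, about 0.47 N m at 0.29 rad. About 0.29 rad puts the bolt-side edge 80 mm out.
- gate_hinge (a point): Point on the gate's upright hinge axis, 188 mm above the bench. Its axes turn with the gate: y runs along the gate from the free (bolt) edge towards the hinge, x from the robot's side through the gate into the cage, z up.
- gate_edge (a point): The gate's free (bolt-side) edge, 276 mm from the hinge axis, 139 mm above the bench, at mid-thickness. The gate is 16 mm thick and its top is at 155 mm.
- bolt (a joint): Barrel bolt's draw along the gate, m. 0 = fully shot into the keeper, 0.044 = stop, fully drawn; grows towards the hinge (gate_hinge's +y). Friction 1.5 N; it stays where it is left. Steel rod 10 mm dia with a 20 mm dia collar near its nose. At rest the collar strikes the keeper's lip at about 0.006; from 0.036 on the nose is clear of the keeper and the gate can swing.
- bolt_lift (a joint): Up-and-down play of the bolt in its worn guides, m. 0 = sagged (its weight, about 2 N, keeps it there), 0.010 = top of the play. The collar passes over the bent lip when lifted 0.005 or more (0.007 to 0.009 is comfortable). Past the lip, lifted or not does not matter.
- bolt_grip (a point): Centre of the bolt's red handle: an upright plastic sleeve 16 mm dia, 40 mm tall, on a stem rising from the rod, 24 mm in front of the gate's mid-plane (towards the robot), about 188 mm above the bench when sagged, above the gate and the cage's roof; it is rigid with the bolt. At rest it is 215 mm from the hinge axis along the gate. Take it from above; the guide staples beside it are below 156 mm. Axes parallel to those of gate_hinge.
- keeper_lip (a point): Middle of the top edge of the keeper's bent-up lip, 4 mm thick (along the bolt), 132.5 mm above the bench, right under the bolt's rod. The bolt's collar sits on the far side of it (away from the hinge), reaching 4.5 mm below this edge.
- cup: Clear specimen cup with an orange lid, 58 mm dia, 58 mm tall, loose; a bystander. Origin at the centre of its underside.
- reagent: White reagent bottle with a blue cap, 56 mm dia, 120 mm tall, loose; a bystander. Origin under its centre.
- timer: Flat white timer, 60 x 60 x 16 mm, loose; a bystander. Origin under its centre.
- marker: White marker pen with a black cap, 133 mm long, 14 mm thick, lying on the bench; a bystander. Origin under its middle, its x along the pen.
- tip_box: Blue and clear pipette tip box, 85 x 120 x 60 mm, loose; a bystander. Origin under its centre.

How it is judged:
By the outcome, as a careful person would: the job done as asked, in the order asked, and still so for the second after the job is handed in, while the arm keeps its last pose, push and grip.
It also fails if it takes over 61 s, if anything falls off the work surface, if the arm or the gripper's body presses on something with over 40 N, if the wrist force passes 120 N, or if a joint passes its speed limit or range.

## Working session

There is one attempt and no reset: what is moved stays moved. The work goes in short steps, Python scripts to look and compute and a tool call to move; the robot and the scene stay as the last step left them, time stands still between calls to the robot, and variables do not carry over. Pictures are saved under pics/ and viewed, about 8 in all and at most 12, crops included, and the job is handed in when it is done.

Besides the shell and the picture viewer there is one more tool, called after "Emit:" by a JSON object that holds its "fn" and its "kwargs", one argument or row to a line. jog_arm: Moves the arm, as the interface text tells. Its arguments: {"type":"object","properties":{"series":{"type":"array"}},"required":["series"]}

```bash
mkdir -p pics
cat > h.py <<'E'
from cell import *
import numpy as np, cv2
def snap(n):
    return get_image(n)
def K(d):
    f=192/np.tan(np.radians(d["fovy"])/2); return f,d["cx"],d["cy"],d["k1"]
def ray(d,u,v):
    f,cx,cy,k=K(d); x,y=(np.asarray(u,float)-cx)/f,(np.asarray(v,float)-cy)/f
    p=cv2.undistortPoints(np.stack([np.ravel(x),np.ravel(y)],1).reshape(-1,1,2),np.eye(3),np.array([k,0,0,0.]))[:,0]
    return p
def onplane(d,u,v,z):
    p=ray(d,u,v); T=np.array(d["cam_to_world"]); D=np.c_[p[:,0],-p[:,1],-np.ones(len(p))]@T[:3,:3].T; o=T[:3,3]
    return o+D*((z-o[2])/D[:,2])[:,None]
def cloud(d):
    v,u=np.mgrid[0:384,0:512]; p=ray(d,u,v); z=d["range_z"].ravel()
    T=np.array(d["cam_to_world"]); P=np.c_[p[:,0]*z,-p[:,1]*z,-z]@T[:3,:3].T+T[:3,3]
    return P.reshape(384,512,3)
E
python3 - <<'E'
from h import *
s=read_state(); print({k:np.round(v,3).tolist() for k,v in s.items()})
for n in("top","side"):
    d=snap(n); np.save(f"{n}.npy",d,allow_pickle=True)
    cv2.imwrite(f"pics/{n}1.png",cv2.resize(d["img"][...,::-1],(768,576),interpolation=cv2.INTER_CUBIC)); print(n,d["fovy"],d["cx"],d["cy"],d["k1"],np.round(d["cam_to_world"],3).tolist(),(d["range_z"]>0).mean())
E
```

```text
{'clock': 0.0, 'qpos': [1.215, 0.629, 0.038, 1.518, -0.027, 0.996, -0.02], 'qd': [-0.0, -0.001, -0.0, 0.001, -0.001, -0.001, 0.001], 'tau': [-0.001, -56.34, 1.226, -19.344, 0.011, 0.011, -0.0], 'eef_pos': [185.59, -622.332, 255.374], 'tool_rot': [-1.545, 1.569, 1.886], 'force': [0.243, -0.3, 0.015], 'torque': [-0.04, 0.016, 0.007], 'width': 85.049}
top 57.78132097311059 255.8953868022767 190.73181128870968 -0.08408809301223165 [[-0.013, 0.988, -0.154, 416.904], [-1.0, -0.013, 0.003, 7.488], [0.001, 0.154, 0.988, 975.721], [0.0, 0.0, 0.0, 1.0]] 0.9960378011067709
side 55.257290926381714 254.39698082083063 196.24443628144226 0.0004087735152020476 [[0.993, 0.089, -0.083, 500.996], [-0.121, 0.707, -0.696, -639.712], [-0.003, 0.701, 0.713, 813.31], [0.0, 0.0, 0.0, 1.0]] 0.9958852132161459
```

View pics/top1.png

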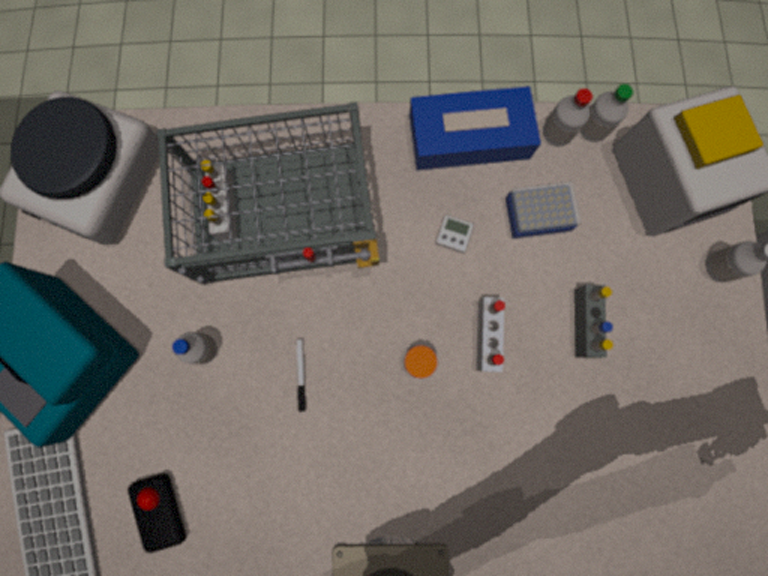

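View pics/side1.png

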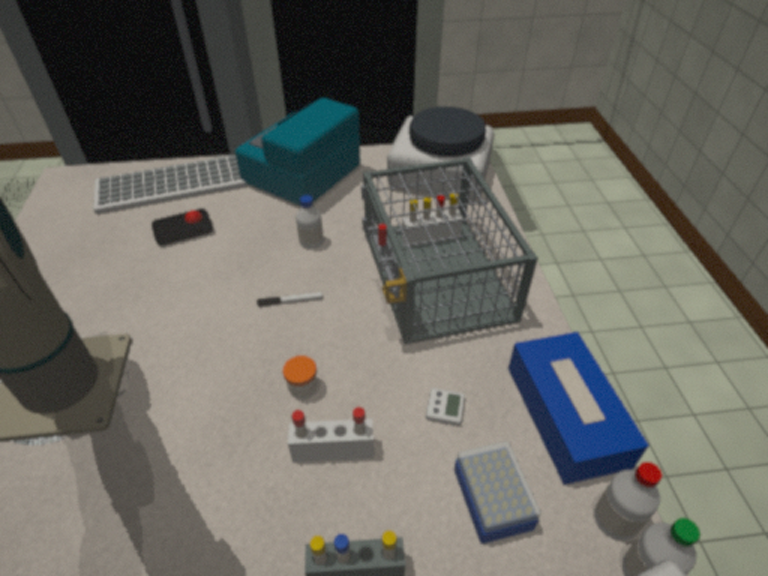

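Top view: white rack around (493,333) with the holes at (494,325) and (493,342). Grey rack around (592,320), yellows at (605,292) and (607,344), blue at (605,327). Red handle at (309,254), keeper at (367,254). The side view agrees.

```bash
cat > m.py <<'E'
from h import *
def blobs(d,c,z,box=None,zr=(60,230)):
    hsv=cv2.cvtColor(d["img"],cv2.COLOR_RGB2HSV).astype(int); H,S,V=hsv[...,0],hsv[...,1],hsv[...,2]
    m={"red":((H<8)|(H>172))&(S>150),"yel":(H>20)&(H<35)&(S>150),"blu":(H>105)&(H<130)&(S>130)}[c]&(V>70)
    P=cloud(d); n,l,st,ce=cv2.connectedComponentsWithStats(m.astype(np.uint8)); out=[]
    for i in range(1,n):
        if st[i,4]<15 or st[i,4]>400: continue
        Q=P[l==i]; mx=np.median(Q,0)
        if not(zr[0]<mx[2]<zr[1]): continue
        zt=np.percentile(Q[:,2],90); T=Q[Q[:,2]>zt-6]
        out.append((c,int(st[i,4]),ce[i].round(1).tolist(),onplane(d,ce[i][0],ce[i][1],z)[0].round(1).tolist()[:2],mx.round(1).tolist(),T.mean(0).round(1).tolist()))
    return out
if __name__=="__main__":
    for n in("top","side"):
        d=np.load(f"{n}.npy",allow_pickle=True).item()
        for c in("yel","red","blu"):
            for b in blobs(d,c,104): print(n,*b)
    for n in("top","side"):
        d=np.load(f"{n}.npy",allow_pickle=True).item(); P=cloud(d)
        # rack tops
        for nm,b in(("white",(440,640,-230,-80)),("grey",(440,640,-400,-240))):
            m=(P[...,0]>b[0])&(P[...,0]<b[1])&(P[...,1]>b[2])&(P[...,1]<b[3])&(P[...,2]>53)&(P[...,2]<67)
            hs=cv2.cvtColor(d["img"],cv2.COLOR_RGB2HSV); m&=hs[...,1]<90
            m=cv2.morphologyEx(m.astype(np.uint8),cv2.MORPH_OPEN,np.ones((2,2)))
            Q=P[m>0]; print(n,nm,len(Q),Q[:,2].mean().round(1) if len(Q) else 0, [np.round(t,2) for t in cv2.minAreaRect(Q[:,:2].astype(np.float32))] if len(Q) else 0)
E
python3 m.py
```

```text
top yel 17 [136.9, 111.9] [769.3, 319.4] [764.0, 313.8, 120.5] [763.5, 313.6, 119.9]
top yel 43 [138.1, 131.8] [713.7, 313.3] [709.1, 307.2, 121.4] [708.7, 306.9, 121.4]
top yel 26 [138.7, 141.9] [686.1, 310.4] [680.8, 303.5, 121.7] [679.7, 303.2, 124.8]
top yel 17 [249.1, 172.6] [599.7, 21.6] [586.3, 20.9, 165.4] [587.9, 20.3, 165.4]
top yel 43 [403.3, 194.4] [538.3, -374.2] [537.9, -371.9, 109.3] [538.2, -373.0, 109.9]
top yel 41 [404.2, 229.4] [448.5, -369.9] [449.1, -367.8, 109.3] [447.9, -368.3, 109.5]
top red 86 [388.9, 63.9] [902.4, -367.1] [876.9, -348.3, 149.2] [877.7, -347.9, 149.0]
top red 40 [137.8, 120.8] [744.2, 315.8] [737.6, 309.6, 121.8] [738.5, 310.0, 121.9]
top red 46 [205.1, 168.4] [612.3, 134.5] [590.3, 119.7, 206.2] [590.8, 120.3, 206.9]
top red 35 [332.1, 203.5] [517.3, -187.6] [516.1, -186.0, 109.4] [516.9, -187.3, 109.8]
top red 40 [331.4, 239.2] [427.6, -182.1] [428.1, -181.1, 109.3] [427.4, -181.3, 109.6]
top blu 32 [403.9, 217.5] [478.8, -371.2] [478.2, -368.7, 109.4] [478.6, -369.0, 109.6]
top blu 78 [119.8, 230.6] [455.1, 349.9] [453.5, 343.7, 119.4] [45
[... 727 characters left out ...]
98.2, 277.1] [428.3, -182.3] [428.5, -186.5, 110.1] [429.0, -186.0, 110.1]
side red 193 [432.0, 315.9] [902.7, -333.7] [876.7, -353.4, 149.8] [874.0, -355.7, 157.8]
side blu 45 [203.8, 132.3] [454.4, 365.6] [455.7, 343.6, 119.0] [455.0, 342.1, 119.2]
side blu 63 [227.2, 361.2] [479.7, -372.3] [479.8, -374.6, 110.4] [479.9, -374.7, 110.2]
top white 383 64.5 [array([ 478.27, -105.65]), array([ 98.55, 237.81]), np.float64(5.97)]
top grey 402 58.7 [array([ 496.03, -387.52]), array([ 64.41, 119.06]), np.float64(86.14)]
side white 530 56.9 [array([ 493.22, -174.01]), array([67.93, 99.2 ]), np.float64(86.59)]
side grey 842 60.8 [array([ 480.12, -476.78]), array([307.41, 115.89]), np.float64(76.65)]
```

```bash
cat >> h.py <<'E'
from scipy.spatial.transform import Rotation as Ro
def R0(): return Ro.from_euler("xyz",read_state()["tool_rot"]).as_matrix()
def goto(p,gy):
    "from current measured pose: tool down, y axis along gy (sign kept nearest)"
    s=read_state(); R=R0(); x=np.array([0,0,-1.]); y=np.array([gy[0],gy[1],0.]); y/=np.linalg.norm(y)
    if y@R[:,1]<0: y=-y
    G=np.c_[x,y,np.cross(x,y)]; rv=np.degrees(Ro.from_matrix(R.T@G).as_rotvec())
    dp=np.array(p)-s["eef_pos"]
    print("clock",round(s["clock"],2),"pos",s["eef_pos"].round(1),"force",s["force"].round(1),"w",s["width"].round(1),"q",s["qpos"].round(2),"\n turn(tool)",rv.round(2),"shift in present tool",(R.T@dp).round(1),"shift in final tool",(G.T@dp).round(1))
E
python3 - <<'E'
from h import *
print(R0().round(3)); goto([449.1,-370.5,180],[0.05,0.998]); goto([449.1,-370.5,180],[0.998,-0.05])
E
```

```text
[[-0.001  0.286 -0.958]
 [ 0.002 -0.958 -0.286]
 [-1.    -0.002  0.   ]]Traceback (most recent call last):
  File "<stdin>", line 2, in <module>
  File "h.py", line 26, in goto
    print("clock",round(s["clock"],2),"pos",s["eef_pos"].round(1),"force",s["force"].round(1),"w",s["width"].round(1),"q",s["qpos"].round(2),"\n turn(tool)",rv.round(2),"shift in present tool",(R.T@dp).round(1),"shift in final tool",(G.T@dp).round(1))
                                                                                                  ^^^^^^^^^^^^^^^^
AttributeError: 'float' object has no attribute 'round'
```

```bash
sed -i 's/s\["width"\].round(1)/round(float(s["width"]),1)/; s/s\["eef_pos"\]/np.array(s["eef_pos"])/g; s/s\["force"\]/np.array(s["force"])/; s/s\["qpos"\]/np.array(s["qpos"])/' h.py
python3 - <<'E'
from h import *
goto([449.1,-370.5,180],[0.05,0.998])
E
```

```text
clock 0.1 pos [ 185.6 -622.4  255.5] force [ 0.4 -0.7  0.2] w 85.6 q [ 1.22  0.63  0.04  1.52 -0.03  1.   -0.02] 
 turn(tool) [19.47  0.02  0.1 ] shift in present tool [  75.8 -166.  -324.5] shift in final tool [  75.5 -264.8 -250.6]
```

Emit:
{"fn": "jog_arm", "kwargs": {
  "series": [
    [[9.7,0,0],[0,0,0],-1],
    [[9.7,0,0],[0,0,0],-1],
    [[0,0,0],[0,-40,-40],-1],
    [[0,0,0],[0,-40,-40],-1],
    [[0,0,0],[0,-40,-40],-1],
    [[0,0,0],[0,-40,-40],-1],
    [[0,0,0],[20,-40,-40],-1],
    [[0,0,0],[20,-40,-40],-1]
  ]
}}

```text
clock: 1.1
eef_pos: [438.4, -393.5, 215.9]
tool_rot: [2.595, 1.57, -0.595]
force: [0.7, -0.7, 0.8]
width: 85.6
```

Run:
```python
from h import *
goto([449.1,-370.5,180],[0.05,0.998])
```

```text
clock 1.1 pos [ 438.4 -393.5  215.9] force [ 0.7 -0.7  0.8] w 85.6 q [ 0.6   0.59  0.13  1.74 -0.1   0.82 -0.85] 
 turn(tool) [ 0.07 -0.02 -0.01] shift in present tool [ 35.9 -23.6  -9.5] shift in final tool [ 35.9 -23.6  -9.5]
```

Emit:
{"fn": "jog_arm", "kwargs": {
  "series": [
    [[0,0,0],[18,-12,-5],-1],
    [[0,0,0],[18,-11.6,-4.5],-1],
    [[0,0,0],[25,0,0],-1],
    [[0,0,0],[25,0,0],-1],
    [[0,0,0],[14,0,0],-1],
    [[0,0,0],[10,0,0],-1],
    [[0,0,0],[0,0,0],-1]
  ]
}}

```text
clock: 1.98
eef_pos: [447.6, -371.7, 105.9]
tool_rot: [-0.612, 1.57, 2.48]
force: [-0.4, 0.2, 0.4]
width: 85.4
```

Run:
```python
from h import *
goto([449.1,-370.5,106],[0.05,0.998])
ims=[]
d=snap("side"); c=d["img"][310:384,150:330,::-1]; a=cv2.resize(c,None,fx=4,fy=4,interpolation=cv2.INTER_CUBIC)
d=snap("top"); c=d["img"][180:250,320:460,::-1]; b=cv2.resize(c,(720,288),interpolation=cv2.INTER_CUBIC)
cv2.imwrite("pics/g1.png",np.vstack([a,b]))
```

```text
clock 1.98 pos [ 447.6 -371.7  105.9] force [-0.4  0.2  0.4] w 85.4 q [ 0.58  0.74  0.1   1.84 -0.12  0.58 -0.86] 
 turn(tool) [0.06 0.04 0.03] shift in present tool [-0.1 -1.3 -1.4] shift in final tool [-0.1 -1.3 -1.4]
```

View pics/g1.png

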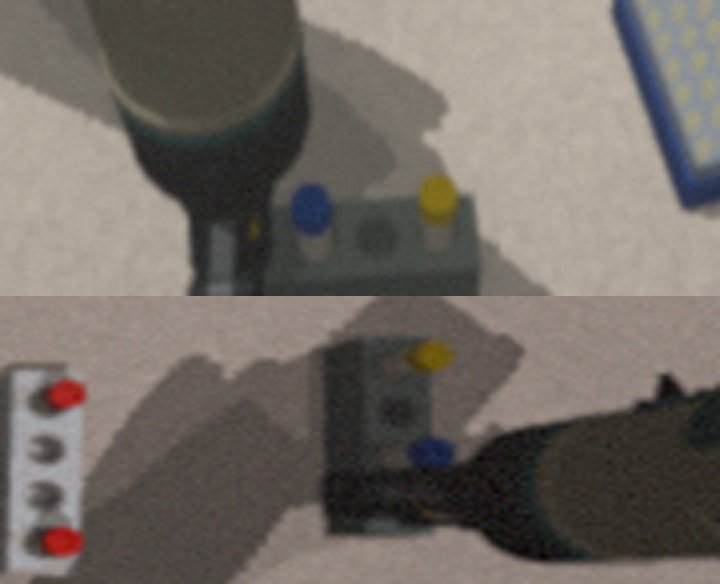

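The fingers straddle the near yellow cap. In the side crop the cap shows at (253,225), beside the finger. I'll apply the 1.4 mm correction and grip.

Emit:
{"fn": "jog_arm", "kwargs": {
  "series": [
    [[0,0,0],[0,-1.3,-1.4],-1],
    [[0,0,0],[0,0,0],1],
    [[0,0,0],[0,0,0],1],
    [[0,0,0],[0,0,0],1],
    [[0,0,0],[0,0,0],1],
    [[0,0,0],[0,0,0],1]
  ]
}}

```text
clock: 2.82
eef_pos: [449.4, -370.6, 106.5]
tool_rot: [2.625, 1.57, -0.565]
force: [0.4, -0.2, 1.5]
width: 17.4
```

Run:
```python
from h import *
goto([449.1,-370.5,106],[0.05,0.998])
```

```text
clock 2.83 pos [ 449.4 -370.6  106.5] force [ 0.4 -0.2  1.5] w 17.4 q [ 0.58  0.74  0.1   1.84 -0.12  0.58 -0.87] 
 turn(tool) [ 0.07 -0.02 -0.01] shift in present tool [ 0.5 -0.1  0.3] shift in final tool [ 0.5 -0.1  0.3]
```

Emit:
{"fn": "jog_arm", "kwargs": {
  "series": [
    [[0,0,0],[-15,0,0],1],
    [[0,0,0],[-25,0,0],1],
    [[0,0,0],[-25,0,0],1],
    [[0,0,0],[-10,0,0],1],
    [[0,0,0],[0,-40,0],1],
    [[0,0,0],[0,-50,0],1],
    [[0,0,0],[0,-50,0],1],
    [[0,0,0],[0,-46.6,0.5],1]
  ]
}}

```text
clock: 3.82
eef_pos: [457.7, -182.3, 181.3]
tool_rot: [-1.147, 1.57, 1.946]
force: [1.5, 0.2, -0.9]
width: 16.8
```

Emit:
{"fn": "jog_arm", "kwargs": {
  "series": [
    [[0,0,0],[0,0,0],1]
  ]
}}

```text
clock: 3.95
eef_pos: [457.9, -179.6, 181.2]
tool_rot: [-1.081, 1.568, 2.019]
force: [-0.2, -1.2, -0.5]
width: 16.9
```

Run:
```python
from h import *
goto([458,-184.2,181],[0.06,0.998])
d=snap("side"); c=d["img"][220:310,150:290,::-1]; a=cv2.resize(c,None,fx=5,fy=5,interpolation=cv2.INTER_CUBIC)
cv2.imwrite("pics/p1.png",a)
```

```text
clock 3.95 pos [ 457.9 -179.6  181.2] force [-0.2 -1.2 -0.5] w 16.9 q [ 0.22  0.52  0.14  2.03 -0.12  0.6  -1.17] 
 turn(tool) [1.05 0.08 0.15] shift in present tool [ 0.1  4.6 -0.3] shift in final tool [ 0.2  4.6 -0.3]
```

View pics/p1.png

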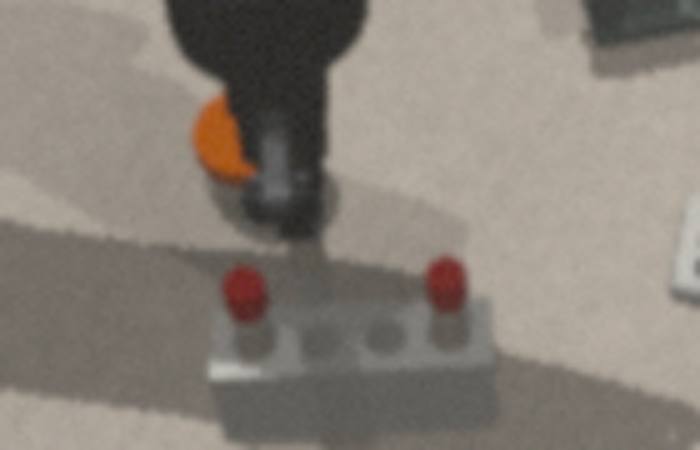

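The tube hangs in the grip above the second hole from the left, with its foot around (305,310). The arm hadn't settled yet, so I'll wait and re-read.

Emit:
{"fn": "jog_arm", "kwargs": {
  "series": [
    [[0,0,0],[0,0,0],1],
    [[0,0,0],[0,0,0],1]
  ]
}}

```text
clock: 4.25
eef_pos: [457.7, -185.6, 181.3]
tool_rot: [1.668, 1.57, -1.525]
force: [-0.9, -0.9, -0.7]
width: 17.3
```

Run:
```python
from h import *
goto([458,-184.2,181],[0.06,0.998])
```

```text
clock 4.25 pos [ 457.7 -185.6  181.3] force [-0.9 -0.9 -0.7] w 17.3 q [ 0.23  0.52  0.14  2.03 -0.12  0.6  -1.17] 
 turn(tool) [ 0.51 -0.   -0.04] shift in present tool [ 0.3 -1.4 -0.2] shift in final tool [ 0.3 -1.4 -0.2]
```

Emit:
{"fn": "jog_arm", "kwargs": {
  "series": [
    [[0.5,0,0],[9,0,0],1],
    [[0,0,0],[8,0,0],1],
    [[0,0,0],[0,0,0],1],
    [[0,0,0],[0,0,0],1]
  ]
}}

```text
clock: 4.75
eef_pos: [457.9, -184.2, 164.2]
tool_rot: [-0.195, 1.571, 2.888]
force: [-0.4, -0.5, 0.6]
width: 17.0
```

Run:
```python
from h import *
goto([458,-184.2,164],[0.06,0.998])
```

```text
clock 4.75 pos [ 457.9 -184.2  164.2] force [-0.4 -0.5  0.6] w 17.0 q [ 0.23  0.55  0.13  2.04 -0.13  0.56 -1.17] 
 turn(tool) [0.14 0.01 0.  ] shift in present tool [ 0.2 -0.  -0.1] shift in final tool [ 0.2 -0.  -0.1]
```

Right on target. I'll insert part-way and check the force.

Emit:
{"fn": "jog_arm", "kwargs": {
  "series": [
    [[0,0,0],[6,0,0],1],
    [[0,0,0],[5,0,0],1],
    [[0,0,0],[5,0,0],1],
    [[0,0,0],[5,0,0],1],
    [[0,0,0],[0,0,0],1]
  ]
}}

```text
clock: 5.38
eef_pos: [457.7, -184.2, 142.9]
tool_rot: [-0.14, 1.57, 2.944]
force: [-0.3, -0.7, 0.3]
width: 17.2
```

Run:
```python
from h import *
goto([458,-184.2,106],[0.06,0.998])
```

```text
clock 5.38 pos [ 457.7 -184.2  142.9] force [-0.3 -0.7  0.3] w 17.2 q [ 0.24  0.59  0.12  2.06 -0.14  0.51 -1.16] 
 turn(tool) [0.14 0.04 0.01] shift in present tool [36.9  0.  -0.3] shift in final tool [36.9  0.  -0.3]
```

Foot is at about z=47 with no contact force, so it's in the hole. On down, stopping just above home.

Emit:
{"fn": "jog_arm", "kwargs": {
  "series": [
    [[0,0,0],[10,0,0],1],
    [[0,0,0],[10,0,0],1],
    [[0,0,0],[9,0,0],1],
    [[0,0,0],[5,0,0],1],
    [[0,0,0],[2,0,0],1],
    [[0,0,0],[0,0,0],1]
  ]
}}

```text
clock: 6.12
eef_pos: [457.8, -184.1, 107.2]
tool_rot: [-0.447, 1.571, 2.637]
force: [-1.3, -0.0, 1.0]
width: 17.3
```

Emit:
{"fn": "jog_arm", "kwargs": {
  "series": [
    [[0,0,0],[0.8,0,0],1],
    [[0,0,0],[0,0,0],0],
    [[0,0,0],[0,0,0],0],
    [[0,0,0],[0,0,0],0],
    [[0,0,0],[-15,0,0],0],
    [[0,0,0],[-30,0,0],0],
    [[0,0,0],[-30,0,0],0],
    [[0,0,0],[0,0,0],0]
  ]
}}

```text
clock: 7.12
eef_pos: [459.5, -184.8, 184.3]
tool_rot: [2.877, 1.565, -0.322]
force: [-0.7, -0.6, -0.3]
width: 42.6
```

Run:
```python
from m import *
goto([539,-375,180],[0.05,0.998])
for n in("top","side"):
    d=snap(n)
    for c in("yel","red","blu"):
        for b in blobs(d,c,104,zr=(60,118)): print(n,*b)
```

```text
clock 7.12 pos [ 459.5 -184.8  184.3] force [-0.7 -0.6 -0.3] w 42.6 q [ 0.23  0.52  0.14  2.02 -0.13  0.6  -1.17] 
 turn(tool) [-0.43 -0.32 -0.09] shift in present tool [  5.1 185.3 -90.3] shift in final tool [  4.3 186.  -88.9]
top red 32 [332.3, 203.6] [517.1, -188.2] [515.9, -186.7, 109.4] [516.7, -187.4, 109.6]
top red 36 [331.2, 239.2] [427.6, -181.4] [428.1, -180.1, 109.2] [427.5, -181.0, 109.4]
side yel 40 [211.8, 277.6] [458.3, -187.2] [458.9, -190.7, 109.6] [458.4, -189.1, 109.6]
side yel 79 [259.0, 359.0] [539.6, -375.8] [539.4, -377.9, 109.9] [538.8, -381.0, 119.6]
side red 25 [238.6, 275.3] [518.2, -188.8] [518.5, -193.1, 110.6] [518.0, -192.9, 110.4]
side red 35 [198.4, 276.9] [428.8, -181.8] [428.7, -185.7, 110.0] [429.4, -185.8, 110.2]
side blu 63 [227.2, 361.2] [479.7, -372.3] [479.9, -374.4, 110.5] [479.9, -374.7, 110.3]
```

First tube is home: its cap top matches the neighbours at z≈110. On to the far yellow tube.

Emit:
{"fn": "jog_arm", "kwargs": {
  "series": [
    [[0,0,0],[0,30,-15],0],
    [[0,0,0],[0,40,-20],0],
    [[0,0,0],[0,40,-20],0],
    [[0,0,0],[0,40,-20],0],
    [[0,0,0],[0,26,-10],0],
    [[0,0,0],[0,10,-4],0],
    [[0,0,0],[0,0,0],0],
    [[0,0,0],[0,0,0],0]
  ]
}}

```text
clock: 8.22
eef_pos: [535.9, -373.1, 181.1]
tool_rot: [-1.052, 1.569, 2.034]
force: [-0.1, 0.3, 0.2]
width: 42.7
```

Run:
```python
from h import *
goto([539,-375,106],[0.05,0.998])
```

```text
clock 8.22 pos [ 535.9 -373.1  181.1] force [-0.1  0.3  0.2] w 42.7 q [ 0.49  0.72  0.13  1.58 -0.12  0.85 -0.96] 
 turn(tool) [-0.35  0.06  0.1 ] shift in present tool [75.1  1.9 -3.3] shift in final tool [75.1  1.7 -3.2]
```

Emit:
{"fn": "jog_arm", "kwargs": {
  "series": [
    [[-0.4,0,0],[20,1,-3],0],
    [[0,0,0],[20,0,0],0],
    [[0,0,0],[15,0,0],0],
    [[0,0,0],[6,0,0],0],
    [[0,0,0],[0,0,0],0],
    [[0,0,0],[0,0,0],0]
  ]
}}

```text
clock: 8.98
eef_pos: [539.4, -376.4, 121.2]
tool_rot: [2.623, 1.569, -0.569]
force: [0.4, 0.4, 0.2]
width: 42.6
```

Run:
```python
from h import *
goto([539,-375,106],[0.05,0.998])
```

```text
clock 8.97 pos [ 539.4 -376.4  121.2] force [0.4 0.4 0.2] w 42.6 q [ 0.5   0.8   0.12  1.61 -0.12  0.74 -0.95] 
 turn(tool) [-0.03 -0.07 -0.04] shift in present tool [15.2 -1.4  0.5] shift in final tool [15.2 -1.4  0.5]
```

Emit:
{"fn": "jog_arm", "kwargs": {
  "series": [
    [[0,0,0],[9,-1.2,0.4],0],
    [[0,0,0],[6,0,0],0],
    [[0,0,0],[0,0,0],0],
    [[0,0,0],[0,0,0],1],
    [[0,0,0],[0,0,0],1],
    [[0,0,0],[0,0,0],1],
    [[0,0,0],[0,0,0],1]
  ]
}}

```text
clock: 9.85
eef_pos: [538.8, -375.1, 105.8]
tool_rot: [2.554, 1.57, -0.638]
force: [-0.4, 0.3, 1.2]
width: 17.5
```

Run:
```python
from h import *
goto([539,-375,106],[0.05,0.998])
```

```text
clock 9.85 pos [ 538.8 -375.1  105.8] force [-0.4  0.3  1.2] w 17.5 q [ 0.5   0.82  0.11  1.62 -0.13  0.71 -0.95] 
 turn(tool) [-0.03 -0.03 -0.02] shift in present tool [-0.2 -0.1 -0.2] shift in final tool [-0.2 -0.1 -0.2]
```

Emit:
{"fn": "jog_arm", "kwargs": {
  "series": [
    [[0,0,0],[-20,0,0],1],
    [[0,0,0],[-30,0,0],1],
    [[0,0,0],[-26,0,0],1],
    [[0,0,0],[0,-30,15],1],
    [[0,0,0],[0,-45,20],1],
    [[0,0,0],[0,-45,15],1],
    [[0,0,0],[0,-40,10.6],1],
    [[0,0,0],[0,-20,0],1]
  ]
}}

```text
clock: 10.85
eef_pos: [486.6, -189.4, 182.8]
tool_rot: [-1.632, 1.569, 1.461]
force: [0.6, -1.0, 0.2]
width: 17.1
```

Emit:
{"fn": "jog_arm", "kwargs": {
  "series": [
    [[0,0,0],[0,-6.3,0],1],
    [[0,0,0],[5,0,0],1],
    [[0,0,0],[8,0,0],1],
    [[0,0,0],[0,0,0],1],
    [[0,0,0],[0,0,0],1]
  ]
}}

```text
clock: 11.48
eef_pos: [487.4, -186.4, 168.2]
tool_rot: [0.184, 1.57, -3.009]
force: [-0.7, 0.8, 0.0]
width: 17.3
```

Run:
```python
from h import *
goto([487.7,-185.9,164],[0.06,0.998])
```

```text
clock 11.47 pos [ 487.4 -186.4  168.2] force [-0.7  0.8  0. ] w 17.3 q [ 0.22  0.58  0.14  1.96 -0.13  0.61 -1.18] 
 turn(tool) [ 0.48  0.03 -0.01] shift in present tool [ 4.2 -0.5 -0.3] shift in final tool [ 4.2 -0.5 -0.3]
```

Emit:
{"fn": "jog_arm", "kwargs": {
  "series": [
    [[0.5,0,0],[6,-0.4,-0.3],1],
    [[0,0,0],[6,0,0],1],
    [[0,0,0],[5,0,0],1],
    [[0,0,0],[5,0,0],1],
    [[0,0,0],[4,0,0],1],
    [[0,0,0],[0,0,0],1]
  ]
}}

```text
clock: 12.22
eef_pos: [487.7, -185.6, 142.2]
tool_rot: [0.331, 1.57, -2.87]
force: [-0.2, -1.3, -0.3]
width: 16.7
```

Run:
```python
from h import *
goto([487.7,-185.9,106],[0.06,0.998])
```

```text
clock 12.22 pos [ 487.7 -185.6  142.2] force [-0.2 -1.3 -0.3] w 16.7 q [ 0.22  0.62  0.13  1.98 -0.14  0.55 -1.18] 
 turn(tool) [ 0.04  0.03 -0.01] shift in present tool [36.2  0.3 -0. ] shift in final tool [36.2  0.3 -0. ]
```

Emit:
{"fn": "jog_arm", "kwargs": {
  "series": [
    [[0,0,0],[10,0,0],1],
    [[0,0,0],[10,0,0],1],
    [[0,0,0],[9,0,0],1],
    [[0,0,0],[5,0,0],1],
    [[0,0,0],[1.8,0,0],1],
    [[0,0,0],[0,0,0],1]
  ]
}}

```text
clock: 12.98
eef_pos: [487.7, -185.7, 106.5]
tool_rot: [0.787, 1.57, -2.414]
force: [0.2, -2.8, -2.0]
width: 16.9
```

Emit:
{"fn": "jog_arm", "kwargs": {
  "series": [
    [[0,0,0],[0.3,0,0],1],
    [[0,0,0],[0,0,0],0],
    [[0,0,0],[0,0,0],0],
    [[0,0,0],[0,0,0],0],
    [[0,0,0],[-15,0,0],0],
    [[0,0,0],[-30,0,0],0],
    [[0,0,0],[-40,0,0],0],
    [[0,0,0],[-50,0,0],0]
  ]
}}

```text
clock: 13.98
eef_pos: [487.4, -185.1, 243.2]
tool_rot: [-0.423, 1.57, 2.659]
force: [0.6, -0.6, 0.1]
width: 42.8
```

Run:
```python
from m import *
goto([560,110,280],[0.05,0.998])
for n in("top","side"):
    d=snap(n); np.save(f"{n}2.npy",d,allow_pickle=True)
    for c in("yel","red","blu"):
        for b in blobs(d,c,104,zr=(60,118)): print(n,*b)
    for b in blobs(d,"red",203,zr=(180,230)): print(n,*b)
# geometry of cage: gate bits near z 140-172
d=np.load("top.npy",allow_pickle=True).item(); P=cloud(d)
m=(P[...,2]>162)&(P[...,2]<180)&(P[...,0]>560)&(P[...,0]<900)&(P[...,1]>-30)&(P[...,1]<420)
Q=P[m]; print(len(Q),cv2.minAreaRect(Q[:,:2].astype(np.float32)))
i=d["img"][90:200,90:265,::-1]; cv2.imwrite("pics/cage.png",cv2.resize(i,None,fx=4.5,fy=4.5,interpolation=cv2.INTER_CUBIC))
```

```text
clock 13.97 pos [ 487.4 -185.1  243.2] force [ 0.6 -0.6  0.1] w 42.8 q [ 0.19  0.47  0.17  1.89 -0.11  0.79 -1.21] 
 turn(tool) [-0.53  0.04  0.02] shift in present tool [ -36.8 -298.9  -55. ] shift in final tool [ -36.8 -298.4  -57.8]
top yel 19 [332.0, 216.9] [483.5, -185.9] [482.8, -184.5, 109.4] [483.2, -185.4, 109.6]
top yel 38 [331.0, 227.5] [456.9, -182.2] [456.7, -181.0, 110.0] [456.8, -181.8, 109.9]
top red 32 [331.2, 239.2] [427.8, -181.4] [428.1, -180.2, 109.1] [427.8, -180.8, 109.3]
top red 49 [205.2, 168.7] [589.3, 119.7] [590.0, 119.5, 205.9] [590.9, 120.4, 207.3]
side yel 53 [212.0, 276.8] [458.8, -185.3] [459.2, -189.4, 110.1] [459.1, -187.4, 110.4]
side yel 43 [225.3, 276.3] [488.3, -187.7] [488.2, -191.1, 110.0] [488.4, -190.3, 110.1]
side red 25 [238.8, 275.4] [518.4, -189.2] [518.4, -193.0, 110.4] [518.3, -193.2, 110.3]
side red 31 [198.4, 277.1] [428.7, -182.2] [428.6, -185.8, 110.1] [429.4, -186.2, 110.2]
side blu 64 [227.2, 361.2] [479.7, -372.5] [479.8, -375.1, 110.4] [479.9, -374.9, 110.5]
side red 33 [254.5, 154.5] [590.7, 109.2] [592.1, 112.0, 204.4] [586.8, 73.6, 240.7]
3575 ((701.4703369140625, 200.0142059326172), (271.4295654296875, 343.2956237792969), 6.484229564666748)
```

View pics/cage.png

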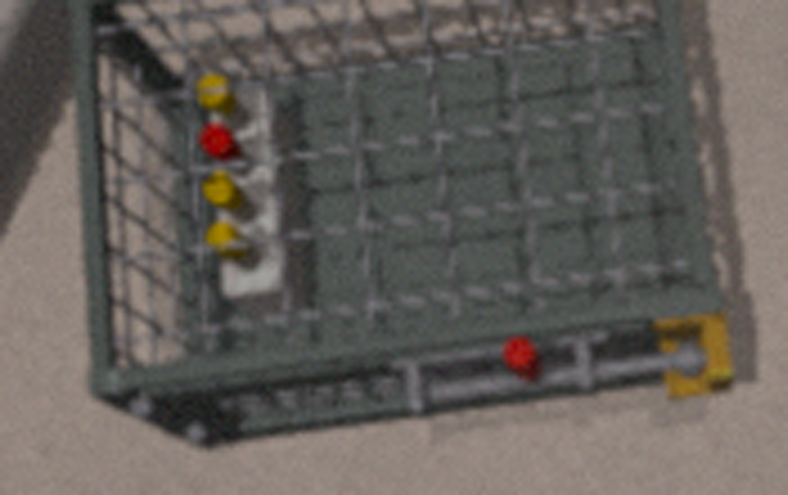

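Crop: rail runs (100,385)→(715,300), rod (425,390)→(690,358), handle (520,353), keeper (700,355). Now refine the handle position and the gate direction.

Run:
```python
from m import *
d=np.load("top.npy",allow_pickle=True).item(); e=np.load("side.npy",allow_pickle=True).item()
P=cloud(d)
def dirn(A,B): v=B-A; return v.round(1), np.degrees(np.arctan2(-(v[0]),v[1])).round(2)
f=lambda x,y:(90+x/4.5-.4,90+y/4.5-.4)
A=onplane(d,*f(715,300),170)[0];B=onplane(d,*f(100,385),170)[0]; print("rail",A,B,dirn(A,B))
A=onplane(d,*f(690,358),140)[0];B=onplane(d,*f(425,390),140)[0]; print("rod",A,B,dirn(A,B))
# right/left roof rails
A=onplane(d,*f(665,5),170)[0];B=onplane(d,*f(710,300),170)[0]; print("right rail",A,B)
for z in(203,206): print("top",z,onplane(d,205.1,168.4,z)[0][:2])
for z in(193,198,203): print("side",z,onplane(e,254.5,151.5,z)[0][:2])
# front rail by line fit of cloud: for y bins min x with z 163..177
for y in range(50,330,20):
    m=(abs(P[...,1]-y)<10)&(P[...,2]>163)&(P[...,2]<178)&(P[...,0]<720); q=P[m][:,0]; print(y,q.min().round(0) if len(q) else None, np.percentile(q,20).round(0) if len(q) else None,end="; ")
u=read_state(); a=np.radians(6.8); goto([590,120,280],[-np.sin(a),np.cos(a)])
```

```text
rail [625.61758533  21.61234861 170.        ] [584.46566676 349.61815005 170.        ] (array([-41.2, 328. ,   0. ]), np.float64(7.15))
rod [600.99376735  36.08525984 140.        ] [585.16861031 180.89811701 140.        ] (array([-15.8, 144.8,   0. ]), np.float64(6.24))
right rail [793.10440361  47.58155647 170.        ] [625.6521525   24.25932126 170.        ]
top 203 [590.05244368 120.02165871]
top 206 [589.38021521 119.58476161]
side 193 [593.81552608 134.20977088]
side 198 [593.06735485 127.97159028]
side 203 [592.31918362 121.73340968]
50 613.0 619.0; 70 615.0 620.0; 90 613.0 616.0; 110 585.0 615.0; 130 584.0 611.0; 150 605.0 608.0; 170 603.0 606.0; 190 600.0 604.0; 210 598.0 604.0; 230 596.0 598.0; 250 593.0 598.0; 270 591.0 595.0; 290 589.0 593.0; 310 586.0 591.0; clock 14.07 pos [ 490.9 -186.7  247.3] force [ 0.3 -0.4  0.2] w 42.8 q [ 0.19  0.46  0.17  1.89 -0.11  0.79 -1.21] 
 turn(tool) [-10.21  -0.61  -0.21] shift in present tool [ -32.7 -312.   -81.1] shift in final tool [ -32.7 -292.8 -134.7]
```

Emit:
{"fn": "jog_arm", "kwargs": {
  "series": [
    [[-5.1,0,0],[-10,0,0],0],
    [[-5.1,0,0],[-10,0,0],0],
    [[0,0,0],[0,-40,-20],0],
    [[0,0,0],[0,-55,-25],0],
    [[0,0,0],[0,-60,-30],0],
    [[0,0,0],[0,-60,-30],0],
    [[0,0,0],[0,-50,-20],0],
    [[0,0,0],[0,-20,-6],0]
  ]
}}

```text
clock: 15.08
eef_pos: [581.0, 109.1, 261.3]
tool_rot: [-1.56, 1.569, 1.705]
force: [-0.6, -0.4, -0.9]
width: 42.7
```

Emit:
{"fn": "jog_arm", "kwargs": {
  "series": [
    [[0,0,0],[0,-5,-3],0],
    [[0,0,0],[0,0,0],0],
    [[0,0,0],[0,0,0],0]
  ]
}}

```text
clock: 15.45
eef_pos: [583.4, 107.3, 261.6]
tool_rot: [1.343, 1.57, -1.683]
force: [-0.4, 0.0, -0.0]
width: 42.7
```

Run:
```python
from h import *
a=np.radians(6.7); goto([590.5,120,195],[-np.sin(a),np.cos(a)])
```

```text
clock 15.45 pos [583.4 107.3 261.6] force [-0.4  0.  -0. ] w 42.7 q [-0.3   0.54  0.1   1.68 -0.07  0.93 -1.62] 
 turn(tool) [-0.08  0.02 -0.07] shift in present tool [ 66.6 -11.9  -8.6] shift in final tool [ 66.6 -11.8  -8.6]
```

Emit:
{"fn": "jog_arm", "kwargs": {
  "series": [
    [[0,0,0],[0,-11.8,-8.6],0],
    [[0,0,0],[10,0,0],0],
    [[0,0,0],[15,0,0],0],
    [[0,0,0],[0,0,0],0],
    [[0,0,0],[0,0,0],0]
  ]
}}

```text
clock: 16.08
eef_pos: [590.6, 122.3, 236.2]
tool_rot: [0.506, 1.57, -2.517]
force: [0.7, -0.5, -0.4]
width: 43.0
```

Run:
```python
from h import *
a=np.radians(6.7); goto([590.5,120,195],[-np.sin(a),np.cos(a)])
d=snap("side"); c=d["img"][80:210,200:360,::-1]; cv2.imwrite("pics/h1.png",cv2.resize(c,None,fx=4.5,fy=4.5,interpolation=cv2.INTER_CUBIC))
```

```text
clock 16.07 pos [590.6 122.3 236.2] force [ 0.7 -0.5 -0.4] w 43.0 q [-0.31  0.58  0.1   1.68 -0.07  0.88 -1.64] 
 turn(tool) [ 0.08  0.02 -0.01] shift in present tool [41.2  2.2  0.3] shift in final tool [41.2  2.2  0.3]
```

View pics/h1.png

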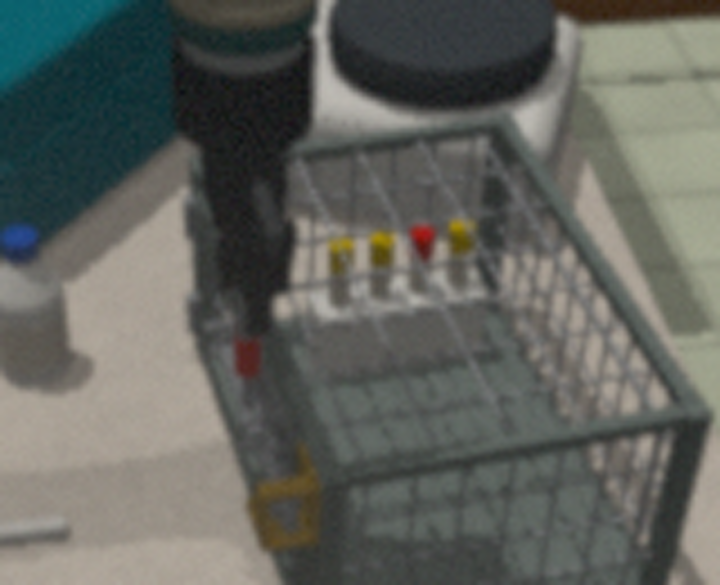

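The fingers sit over the red handle at (247,355) and clear the roof rail. I'll descend.

Emit:
{"fn": "jog_arm", "kwargs": {
  "series": [
    [[0,0,0],[15,0,0.3],0],
    [[0,0,0],[15,0,0],0],
    [[0,0,0],[10,0,0],0],
    [[0,0,0],[0.5,0,0],0],
    [[0,0,0],[0,0,0],0],
    [[0,0,0],[0,0,0],0]
  ]
}}

```text
clock: 16.88
eef_pos: [590.7, 122.6, 196.4]
tool_rot: [-3.045, 1.57, 0.216]
force: [-0.3, 0.5, 0.2]
width: 42.6
```

Run:
```python
from h import *
a=np.radians(6.7); goto([590.5,120,195],[-np.sin(a),np.cos(a)])
```

```text
clock 16.88 pos [590.7 122.6 196.4] force [-0.3  0.5  0.2] w 42.6 q [-0.31  0.63  0.09  1.72 -0.08  0.8  -1.63] 
 turn(tool) [ 0.1  -0.06  0.01] shift in present tool [1.4 2.5 0.5] shift in final tool [1.4 2.5 0.5]
```

Emit:
{"fn": "jog_arm", "kwargs": {
  "series": [
    [[0,0,0],[1,2,0],0],
    [[0,0,0],[0,0,0],0],
    [[0,0,0],[0,0,0],0.4],
    [[0,0,0],[0,0,0],0.4],
    [[0,0,0],[0,0,0],1],
    [[0,0,0],[0,0,0],1],
    [[0,0,0],[0,0,0],1]
  ]
}}

```text
clock: 17.75
eef_pos: [590.6, 120.5, 195.1]
tool_rot: [-3.117, 1.571, 0.143]
force: [-0.1, -0.1, 2.1]
width: 14.4
```

Run:
```python
from h import *
a=np.radians(6.7); goto([590.5,120,195],[-np.sin(a),np.cos(a)])
```

```text
clock 17.75 pos [590.6 120.5 195.1] force [-0.1 -0.1  2.1] w 14.4 q [-0.31  0.63  0.09  1.72 -0.08  0.79 -1.63] 
 turn(tool) [ 0.1  -0.01  0.  ] shift in present tool [0.1 0.5 0.2] shift in final tool [0.1 0.5 0.2]
```

Emit:
{"fn": "jog_arm", "kwargs": {
  "series": [
    [[0,0,0],[-2,0,0],1],
    [[0,0,0],[-2,0,0],1],
    [[0,0,0],[-2,0,0],1],
    [[0,0,0],[-1.7,0,0],1],
    [[0,0,0],[0,0,0],1],
    [[0,0,0],[0,0,0],1]
  ]
}}

```text
clock: 18.5
eef_pos: [590.5, 120.5, 202.6]
tool_rot: [0.267, 1.571, -2.756]
force: [0.9, -0.5, -1.7]
width: 14.6
```

Run:
```python
from h import *
a=np.radians(6.7); goto([590.5,120,195],[-np.sin(a),np.cos(a)])
d=snap("side")
from m import blobs
print(blobs(d,"red",203,zr=(150,240)))
```

```text
clock 18.5 pos [590.5 120.5 202.6] force [ 0.9 -0.5 -1.7] w 14.6 q [-0.31  0.62  0.09  1.71 -0.08  0.81 -1.63] 
 turn(tool) [ 0.11  0.01 -0.  ] shift in present tool [7.6 0.5 0.1] shift in final tool [7.6 0.5 0. ]
[]
```

Emit:
{"fn": "jog_arm", "kwargs": {
  "series": [
    [[0,0,0],[0,-3,0],1],
    [[0,0,0],[0,-3,0],1],
    [[0,0,0],[0,-3,0],1],
    [[0,0,0],[0,-3,0],1],
    [[0,0,0],[0,0,0],1]
  ]
}}

```text
clock: 19.18
eef_pos: [589.0, 133.2, 202.6]
tool_rot: [-1.547, 1.57, 1.714]
force: [1.1, -0.2, -3.1]
width: 14.5
```

Run:
```python
from h import *
a=np.radians(6.7); goto([590.5,120,195],[-np.sin(a),np.cos(a)]); print(read_state()["torque"])
```

```text
clock 19.18 pos [589.  133.2 202.6] force [ 1.1 -0.2 -3.1] w 14.5 q [-0.33  0.62  0.09  1.71 -0.08  0.81 -1.65] 
 turn(tool) [0.15 0.   0.03] shift in present tool [ 7.6 13.3  0.1] shift in final tool [ 7.6 13.3  0.1]
[-0.06055643 -0.06412985  0.03433111]
```

The collar is past the lip, with little force. I'll keep drawing.

Emit:
{"fn": "jog_arm", "kwargs": {
  "series": [
    [[0,0,0],[0,-5,0],1],
    [[0,0,0],[0,-5,0],1],
    [[0,0,0],[0,-5,0],1],
    [[0,0,0],[0,-5,0],1],
    [[0,0,0],[0,-5,0],1],
    [[0,0,0],[0,-4,0],1],
    [[0,0,0],[0,0,0],1],
    [[0,0,0],[0,0,0],1]
  ]
}}

```text
clock: 20.18
eef_pos: [585.5, 162.3, 202.6]
tool_rot: [-1.534, 1.57, 1.727]
force: [0.0, 0.1, -2.4]
width: 14.6
```

Run:
```python
from h import *
a=np.radians(6.7); goto([590.5,120,195],[-np.sin(a),np.cos(a)]); print(read_state()["torque"])
```

```text
clock 20.18 pos [585.5 162.3 202.6] force [ 0.   0.1 -2.4] w 14.6 q [-0.38  0.63  0.1   1.7  -0.08  0.82 -1.7 ] 
 turn(tool) [0.14 0.   0.07] shift in present tool [ 7.6 42.6  0.1] shift in final tool [ 7.6 42.5 -0. ]
[ 0.1826464   0.03299148 -0.02301962]
```

The bolt is drawn about 42 mm with low forces. Next, swing the gate on its arc; per degree that is dz≈+3.02 and dy≈−0.42 in the tool frame.

Emit:
{"fn": "jog_arm", "kwargs": {
  "series": [
    [[1,0,0],[0,-0.4,3],1],
    [[1,0,0],[0,-0.4,3],1],
    [[1,0,0],[0,-0.4,3],1],
    [[1,0,0],[0,-0.4,3],1],
    [[0,0,0],[0,0,0],1]
  ]
}}

```text
clock: 20.8
eef_pos: [573.5, 161.8, 202.7]
tool_rot: [-2.995, 1.571, 0.195]
force: [1.7, 1.6, -2.6]
width: 14.6
```

```bash
cat > gate.py <<'E'
from h import *
s=read_state(); R=R0(); a=np.radians(6.7); u=np.array([-np.sin(a),np.cos(a)]); n=np.array([np.cos(a),np.sin(a)])
p0=np.array([585.5,162.3]); h=p0+173*u+24*n; r=np.array(s["eef_pos"])[:2]-h; r0=p0-h
th=np.arctan2(r0[1],r0[0])-np.arctan2(r[1],r[0]); th=(th+np.pi)%(2*np.pi)-np.pi
print("hinge",h.round(1),"theta from pos deg",np.degrees(th).round(2),"radius",np.linalg.norm(r).round(2),np.linalg.norm(r0).round(2),"tool y yaw",(np.degrees(np.arctan2(R[1,1],R[0,1]))+83.3).round(2),
 "F in tool",(R.T@np.array(s["force"])).round(1),"w",round(float(s["width"]),1),"z",s["eef_pos"][2],"edge out mm",(276*np.sin(th)).round(1),"torq",np.round(s["torque"],2))
E
python3 gate.py
```

```text
hinge [589.2 336.9] theta from pos deg 3.92 radius 175.86 174.66 tool y yaw -3.91 F in tool [ 2.6 -1.5 -1.7] w 14.6 z 202.72485730698278 edge out mm 18.8 torq [ 0.39 -0.33  0.03]
```

The force matches the spring (about 1.7 N), so the gate is following. Continue.

Emit:
{"fn": "jog_arm", "kwargs": {
  "series": [
    [[1.2,0,0],[0,-0.6,3.6],1],
    [[1.2,0,0],[0,-0.6,3.6],1],
    [[1.2,0,0],[0,-0.6,3.6],1],
    [[1.2,0,0],[0,-0.6,3.6],1],
    [[1.2,0,0],[0,-0.6,3.6],1],
    [[1.2,0,0],[0,-0.6,3.6],1],
    [[0,0,0],[0,0,0],1],
    [[0,0,0],[0,0,0],1]
  ]
}}

```text
clock: 21.8
eef_pos: [551.9, 165.1, 202.5]
tool_rot: [1.017, 1.57, -2.201]
force: [1.2, -0.4, -2.1]
width: 14.6
```

```bash
python3 gate.py
```

```text
hinge [589.2 336.9] theta from pos deg 11.03 radius 175.82 174.66 tool y yaw -11.09 F in tool [ 2.1  0.3 -1.2] w 14.6 z 202.54933419152167 edge out mm 52.8 torq [ 0.   -0.4   0.05]
```

Emit:
{"fn": "jog_arm", "kwargs": {
  "series": [
    [[1.2,0,0],[0,-0.6,3.6],1],
    [[1.2,0,0],[0,-0.6,3.6],1],
    [[1.2,0,0],[0,-0.6,3.6],1],
    [[1.2,0,0],[0,-0.6,3.6],1],
    [[0.9,0,0],[0,-0.5,2.7],1],
    [[0,0,0],[0,0,0],1],
    [[0,0,0],[0,0,0],1]
  ]
}}

```text
clock: 22.68
eef_pos: [535.3, 170.2, 202.6]
tool_rot: [0.86, 1.57, -2.457]
force: [1.8, -2.1, -2.1]
width: 14.5
```

```bash
python3 gate.py
python3 - <<'E'
from h import *
for n in("side","top"):
    d=snap(n); np.save(n+"3.npy",d,allow_pickle=True)
d=np.load("side3.npy",allow_pickle=True).item(); a=cv2.resize(d["img"][100:310,130:360,::-1],None,fx=2.6,fy=2.6,interpolation=cv2.INTER_CUBIC)[:546]
d=np.load("top3.npy",allow_pickle=True).item(); b=cv2.resize(d["img"][90:210,100:270,::-1],(774,546),interpolation=cv2.INTER_CUBIC)
cv2.imwrite("pics/e1.png",cv2.resize(np.hstack([a,b]),(800,320),interpolation=cv2.INTER_AREA))
cv2.imwrite("pics/e2.png",b)
E
```

```text
hinge [589.2 336.9] theta from pos deg 16.7 radius 175.21 174.66 tool y yaw -16.78 F in tool [ 2.1  1.7 -2.1] w 14.5 z 202.5836805416294 edge out mm 79.3 torq [-0.4  -0.42  0.04]
```

View pics/e1.png

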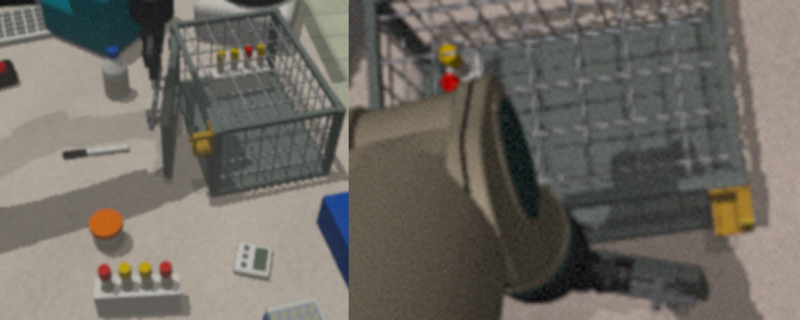

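View pics/e2.png

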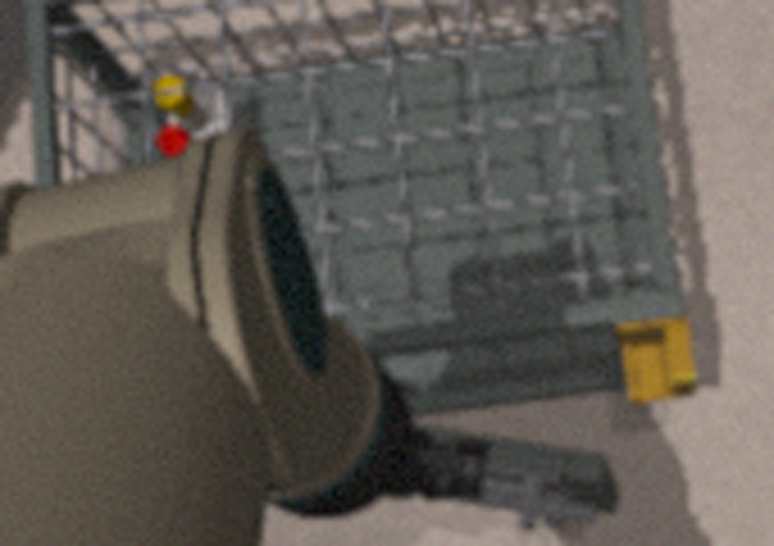

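The side crop shows the gate ajar, clear of the keeper, and held by the gripper. The white rack is full (red, yellow, yellow, red) and the bottle, cup, marker and timer look unmoved. In the top crop the free edge is at about (610,480). One last numeric check of the edge before handing in.

```bash
python3 gate.py
python3 - <<'E'
from h import *
d=np.load("top3.npy",allow_pickle=True).item(); P=cloud(d)
a=np.radians(6.7); u=np.array([-np.sin(a),np.cos(a)]); n=np.array([np.cos(a),np.sin(a)]); h=np.array([589.2,336.9])
e=onplane(d,100+612*170/774,90+480*120/546,150)[0][:2]; print("edge pt along",(h-e)@u,"out",(h-e)@n)
m=(P[...,2]>125)&(P[...,2]<162); Q=P[m][:,:2]; al=(h-Q)@u; ou=(h-Q)@n; k=(al>245)&(al<285)&(ou>45)&(ou<120); print(k.sum(),np.c_[al,ou][k].mean(0).round(1), np.percentile(ou[k],[5,50,95]).round(1))
E
```

```text
hinge [589.2 336.9] theta from pos deg 16.69 radius 175.23 174.66 tool y yaw -16.79 F in tool [ 2.8  1.6 -2.1] w 14.5 z 202.55522606704082 edge out mm 79.3 torq [-0.37 -0.4   0.04]
edge pt along 271.99215264294526 out 87.00784969562106
107 [255.4  83.3] [ 69.3  81.1 102.8]
```

```bash
python3 -c "
from cell import *
print(finish_job())"
```

```text
the job is handed in; nothing more can be done
None
```

The job is done and handed in at about 23 s on the robot's clock, in the order you asked.

- **Tubes:** Both yellow-capped tubes are in the two empty holes of the white rack. Their caps read z ≈ 110 mm, level with the red ones beside them. The blue-capped tube hadn't moved when I checked after the second tube. The bystanders visible in the last pictures also look unmoved.
- **Bolt:** I lifted it about 7.5 mm and drew it about 42 mm of its 44 mm travel. The wrist force in the readings I took during this stayed at about 3 N, so it was not wrenched against the keeper.
- **Gate:** It is held open at 16.7° with the handle still in the grip, and the spring's pull on the tool reads about 2 N.
- **Gate opening:** By the arm's pose the bolt-side edge is 79 mm out. The camera depth gave a median of about 81 mm. A rougher single-pixel reading gave 87 mm, which I think is less reliable because it was a hand-picked point at an assumed height.

No check failed.

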